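# Hang the measuring dipper back on the rack

### The job

Take the round measuring dipper that stands on the counter (not the one with the square cup) and hang it by its hook on the rack's rail, in the gap between the two dippers hanging there. Hang it as they hang, cup to the front, lowering it until the hook is over the rail before you let go, and do not shift the two neighbours.

Things in the scene. Friction and masses are not known exactly. Their poses are not given: they have to be found in the camera images.
- dipper_grip (a point): Dipper to hang: standing on the counter, steel, ROUND cup (48 across, 36 high), strip up its rear to a hook and wooden grip, 142 tall, 0.18 kg. Another like it has a square cup. Point: centre of the grip (14 along x, 24 along y, 38 high; grasp across the 14), 123 above the cup's underside, 30 behind the cup's centre. x points from cup to hook, z up. All within 24 to either side (y). Sizes in mm.
- rail_mid (a point): Middle of the top edge of the fixed rack's rail, 112 mm above a white platform 53 mm high: flat bar 8 mm thick (x), 310 long (y), x to the back, end posts 5 mm higher. A lower bar 77 mm below, flush with it, for hung dippers to lean on. Dippers hang with hook over the rail, cup on the front (-x) side, grip centre 23 mm above this point and 0 to 17 mm in front. The gap need not be at mid-rail.
- left_dipper_grip (a point): Loose hanging dipper left (+y) of the gap, same shape, point and axes as the one to hang. Every hook is an upside-down U, 16 mm wide (y), 24 mm inside (x): roof underside 23 mm below the grip centre, front strip's rear face 3 mm in front (-x) of the grip centre, rear leg's inner face 21 mm behind it, leg 31 mm long with its tip flared 6 mm backward.
- right_dipper_grip (a point): Loose hanging dipper right (-y) of the gap, same shape, point (grip centre) and axes. The two hang 130 to 150 mm apart, centre to centre; the gap's middle is midway between them, leaving about 17 to 27 mm on each side of a cup lowered there.

How it is judged:
On the way:
1. the dipper is lowered, still held, until its hook is over the rail in the gap (x of dipper_grip in the frame of rail_mid between -0.024 and 0.005 m and z of dipper_grip in the frame of rail_mid between 0.013 and 0.034 m and angle between dipper_grip's own z axis and vertical below 0.3 rad and y of dipper_grip in the frame of left_dipper_grip below -0.04 m and y of dipper_grip in the frame of right_dipper_grip above 0.04 m and angle between the x axis of dipper_grip and the x axis of rail_mid, either way round below 0.35 rad and contact force between dipper and the fingers above 0.5 N), for 0.1 s.
At the end, for the whole second after the job is handed in: The round dipper hangs by its hook in the gap: upright within 17 and square to the rail within 20 degrees, grip centre 13 to 34 mm above the rail top, 24 mm in front to 5 mm behind it, 40 mm or more along the rail from each neighbour's; neighbours within 20 mm of their start (x of dipper_grip in the frame of rail_mid between -0.024 and 0.005 m and z of dipper_grip in the frame of rail_mid between 0.013 and 0.034 m and angle between dipper_grip's own z axis and vertical below 0.3 rad and y of dipper_grip in the frame of left_dipper_grip below -0.04 m and y of dipper_grip in the frame of right_dipper_grip above 0.04 m and angle between the x axis of dipper_grip and the x axis of rail_mid, either way round below 0.35 rad and distance of each of left_dipper_grip, right_dipper_grip from where it was at the start of the episode below 0.02 m); the robot touches nothing.
It fails at once if a hanging neighbour is shifted more than 20 mm or knocked off (distance of any of left_dipper_grip, right_dipper_grip from where it was at the start of the episode above 0.02 m).
It also fails if it takes over 35 s, if anything falls off the work surface, if the arm or the gripper's body presses on something with over 40 N, if the wrist force passes 120 N, or if a joint passes its speed limit or range.

### The arm

A 7-joint arm with a two-finger parallel gripper is mounted at the origin on a cart in front of the work surface, level with it; the furniture and walls round the work are solid. World frame = base frame: x ahead of the robot, y to its left, z up, the work surface at z = 0. Lengths are in m, angles in rad, forces in N, time in s.
With the tool pointing down it reaches from about 0.35 to 0.9 m from the base axis. Payload 8.1 kg.
Tool frame: the origin (TCP) lies midway between the tips of the shut fingers; the grasp point (between the pads) lies arm.grasp_offset behind it (arm.grasp_offset is the distance from the TCP to the grasp point, in m); z points along the fingers, y is the line along which they close (so a half turn about z gives the same grasp; the last joint's range is limited). The gripper opens to 92 mm and grips with 3 to 60 N. Pads are 19 mm wide; open, the fingers measure 130 mm over their backs; the gripper's body (75 mm by 190 mm) begins 47 mm behind the grasp point.
Start: joints at [-1.287, 0.434, 0.025, 1.573, -0.012, 1.134, -0.075], TCP at [0.236, 0.579, 0.227] pointing down, gripper open.
Joint ranges: [-2.62, 2.62], [-0.44, 2.09], [-1.27, 1.32], [0.08, 2.57], [-1.32, 4.46], [0.12, 2], [-2.74, 2.74]. Speed limits (rad/s): [2.22, 2.22, 3.01, 3.01, 3.14, 3.14, 3.14].

### API

Orientations are given as a rotation vector (axis times angle).
In Python, from cell import observe, imaging, arm gives the robot as it stands.
- The arm moves only by the tool apply_moves, never from a script. Its argument "commands" is a list of rows, each a list of 5 numbers: the opening in per cent of the stroke, from 0 (shut) to 100 (fully open), then the shift along the world's x, y, z in units of 0.06 m (1.0 is 0.06 m), then the turn about the world's z in units of 0.5 rad (1.0 is 0.5 rad). A call has 1 to 12 rows; each row shifts and turns the commanded pose from where the row before left it; what a row does not reach is not made up. A row lasts 1/8 s, in which the tool goes at most 62.5 mm and 10.7 degrees, less where a joint would pass 70% of its speed; a pose out of reach is approached as far as the arm can. A call with a number of a shift or a turn outside -1 to 1 is refused whole. A call with a gripper value outside its range is refused whole. The fingers move at their own pace and stop on an object; "newtons" is the grip in N (left out, the last holds). Time passes only in rows, so rows that do not move let the fingers close. It gives the time, the measured TCP pose, the force, the opening and the grip force at its end, in the units of the state.
- observe(): the state, without advancing time (a new reading comes with each control period).
- imaging.get_image(name): name is "side" or "top" or "wrist"; returns (picture, depth): 480x640x3 uint8, red, green, blue; 480x640 float32, m along the optical axis (not along the pixel's ray), 0 where there is no reading.
- imaging.camera_params(name): a dict with "camera_matrix" (3x3 intrinsics, pixels), "origin" and "rotation" of the camera in the world; the wrist camera has in their place "tool_from_camera" (4x4, takes a point from camera to tool coordinates, whose origin is the TCP and whose axes are the flange's). Camera axes: x right, y up, looking along -z (the intrinsics and any distortion apply to the point x, -y, -z); pixel columns grow to the right and rows downward; lengths in m; the calibration is good to about 2 mm. A picture is of the moment at which its call begins: read the wrist's pose just before it. camera_params takes no time and is no camera call.
- arm.sign_off(): hands the job in; it is judged then, once.
The state is a dict: "clock": time; "joints": joint angles; "dq": joint speeds; "joint_efforts": joint torques, N m; "position": TCP position; "ee_rot": TCP orientation; "force": force on the tool from outside, world axes, zero at the start; "ft_torque": the same for the moment, N m; "width": opening from 0.0 (shut) to 1.0 (fully open); "gripper_force": force on a finger pad.
Only numpy, scipy, OpenCV 4.12 (cv2) and the standard library are available. Lean on these libraries where they do the work, as an engineer would, in place of code of your own. Each camera call takes 0.05 s, during which the arm holds its last target. There are 200 camera calls.

## Working session

There is one attempt and no reset: what is moved stays moved. The work goes in short steps, Python scripts to look and compute and a tool call to move; the robot and the scene stay as the last step left them, time stands still between calls to the robot, and variables do not carry over. Pictures are saved under pics/ and viewed, at most 10 in all, crops included, and the job is handed in when it is done.

Besides the shell and the picture viewer there is one more tool, called in YAML: its name, and indented under it one key for each argument. apply_moves: Moves the arm, as the interface text tells. Its arguments: {"type":"object","properties":{"commands":{"type":"array"},"newtons":{"type":"number"}},"required":["commands"]}

```bash
mkdir -p pics; ls; cat > h.py <<'E'
import numpy as np, cv2
from cell import observe, imaging, arm
from scipy.spatial.transform import Rotation as R
def grab(name,fn=None):
    s=observe(); im,d=imaging.get_image(name)
    if fn: cv2.imwrite('pics/'+fn,im[:,:,::-1])
    p=imaging.camera_params(name)
    if name=='wrist':
        T=np.eye(4);T[:3,:3]=R.from_rotvec(s['ee_rot']).as_matrix();T[:3,3]=s['position']
        T=T@np.array(p['tool_from_camera']); o,r=T[:3,3],T[:3,:3]
    else: o,r=np.array(p['origin']),np.array(p['rotation'])
    return im,d,(np.array(p['camera_matrix']),o,r,p)
def cloud(d,c):
    K,o,r,_=c; v,u=np.mgrid[:d.shape[0],:d.shape[1]]
    P=np.stack([(u-K[0,2])/K[0,0]*d,-(v-K[1,2])/K[1,1]*d,-d],-1)
    W=P@r.T+o; W[d==0]=np.nan; return W
E
python3 - <<'E'
from h import *
print(observe(),arm.grasp_offset)
for n in ('side','top'):
    im,d,c=grab(n,n+'0.png'); print(n,c)
    np.savez('pics/'+n+'0.npz',im=im,W=cloud(d,c))
E
```

```text
pics
{'clock': 0.0, 'joints': array([-1.2865926 ,  0.43522083,  0.02498534,  1.57411114, -0.01163329,
        1.1339844 , -0.07510872]), 'dq': array([-0.00126945,  0.00159609, -0.00059525, -0.00035815,  0.00123428,
        0.00345475, -0.00139401]), 'joint_efforts': array([-1.22300835e-04, -6.67852378e+01,  9.84403901e-01, -3.14473522e+01,
       -6.06579194e-02,  4.28449921e-02,  1.86048264e-04]), 'position': array([0.23562417, 0.57832663, 0.225941  ]), 'ee_rot': array([-6.03933519e-01, -3.08280585e+00,  2.46184314e-03]), 'force': array([-0.13127952,  0.2926952 ,  0.40381969]), 'ft_torque': array([-0.00856127, -0.07374122,  0.00263558]), 'gripper_force': 0.0, 'width': 0.9983759753770047} 0.0188
side (array([[525.45927723,   0.        , 332.48122211],
       [  0.        , 525.45927723, 237.70872467],
       [  0.        ,   0.        ,   1.        ]]), array([ 0.38842518, -0.95873629,  0.67806497]), array([ 1.06325141, -0.10636368, -0.14622377]), {'camera_matrix': array([[525.45927723,   0.        , 332.48122211],
       [  0.        , 525.45927723, 237.70872467],
       [  0.        ,   0.        ,   1.        ]]), 'origin': array([ 0.38842518, -0.95873629,  0.67806497]), 'rotation': array([ 1.06325141, -0.10636368, -0.14622377])})Traceback (most recent call last):
  File "<stdin>", line 5, in <module>
  File "h.py", line 16, in cloud
    W=P@r.T+o; W[d==0]=np.nan; return W
      ~~~~~^~
ValueError: operands could not be broadcast together with shapes (480,640) (3,)
```

View pics/side0.png

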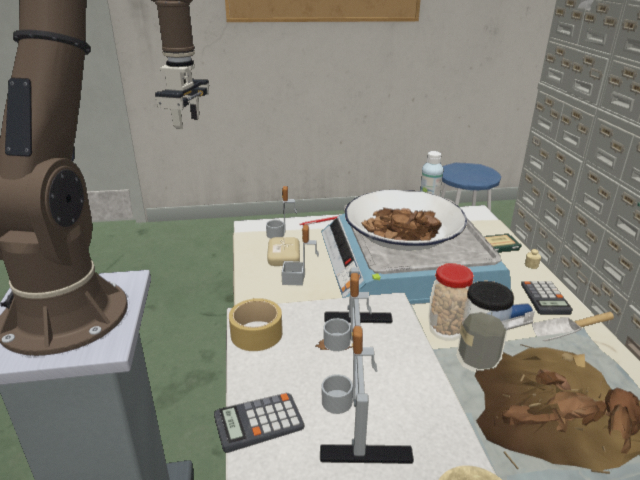

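The side view shows the round dipper at about (278,215), with its grip at (285,193). The square one is at (292,272). The hanging neighbours have their grips at (354,285) and (358,340).

```bash
sed -i "s/np.array(p\['rotation'\])$/R.from_rotvec(p['rotation']).as_matrix()/" h.py
python3 - <<'E'
from h import *
for n in ('side','top'):
    im,d,c=grab(n,n+'1.png'); W=cloud(d,c); print(n,c[1],c[2][:,2])
    np.savez('pics/'+n+'0.npz',im=im,W=W)
    h=cv2.cvtColor(im,cv2.COLOR_RGB2HSV)
    m=cv2.inRange(h,(5,150,80),(15,255,255))
    k,l,st,ce=cv2.connectedComponentsWithStats(m)
    for i in range(1,k):
        if st[i,4]>25:
            q=W[l==i]; print(st[i],ce[i].round(1),np.nanmedian(q,0).round(4),np.nanpercentile(q,5,axis=0).round(3),np.nanpercentile(q,95,axis=0).round(3))
E
```

```text
side [ 0.38842518 -0.95873629  0.67806497] [-0.15739719 -0.86173316  0.48232986]
[283 190   4  10  30] [284.8 194. ] [0.4876 0.2704 0.1283] [0.483 0.267 0.112] [0.49  0.274 0.138]
[303 230   5  12  32] [305.1 235.3] [0.5109 0.0469 0.1266] [0.507 0.044 0.115] [0.515 0.05  0.138]
[351 279   7  17  82] [354.1 287.6] [ 0.5536 -0.26    0.1901] [ 0.549 -0.263  0.178] [ 0.559 -0.257  0.203]
[354 335   8  18  92] [356.8 343.8] [ 0.5284 -0.3981  0.1913] [ 0.525 -0.4    0.177] [ 0.533 -0.395  0.203]
[281 394   8   7  38] [284.2 396.9] [ 0.4262 -0.3605  0.0664] [ 0.421 -0.366  0.064] [ 0.43  -0.355  0.068]
[253 427   8   8  52] [256.3 430.7] [ 0.3803 -0.4222  0.0697] [ 0.376 -0.427  0.067] [ 0.385 -0.416  0.071]
top [ 0.45079962 -0.05689287  1.41643401] [-0.07527018  0.00240503  0.99716028]
[459  58  17  16 105] [467.2  64.8] [ 0.9784 -0.4301  0.0344] [ 0.965 -0.446  0.027] [ 0.989 -0.415  0.042]
[465  81  10  10  40] [469.2  85.7] [ 0.9258 -0.4335  0.0371] [ 0.917 -0.443  0.033] [ 0.935 -0.425  0.043]
[599  84  10  10  32] [602.9  87.7] [ 0.9277 -0.7558  0.0331] [ 0.918 -0.764  0.022] [ 0.932 
[... 673 characters left out ...]
 0.5318 -0.3877  0.2049] [ 0.528 -0.396  0.2  ] [ 0.538 -0.378  0.209]
[254 250  11   7  56] [259.2 252.9] [0.514  0.0546 0.1395] [0.507 0.046 0.132] [0.52  0.063 0.144]
[560 259   8   8  48] [563.6 262.4] [ 0.5017 -0.6101  0.1316] [ 0.494 -0.619  0.128] [ 0.508 -0.604  0.135]
[151 260  11   7  50] [156.  262.7] [0.4898 0.2768 0.1391] [0.485 0.269 0.134] [0.495 0.286 0.144]
[541 260   6  11  32] [543.2 265.1] [ 0.4958 -0.5917  0.0657] [ 0.487 -0.596  0.063] [ 0.507 -0.587  0.069]
[440 292   6   5  27] [442.7 294.1] [ 0.4281 -0.3609  0.0642] [ 0.424 -0.366  0.059] [ 0.433 -0.354  0.067]
[468 313   6   5  28] [470.4 314.9] [ 0.3813 -0.4216  0.0681] [ 0.377 -0.429  0.064] [ 0.386 -0.417  0.072]
```

View pics/top1.png

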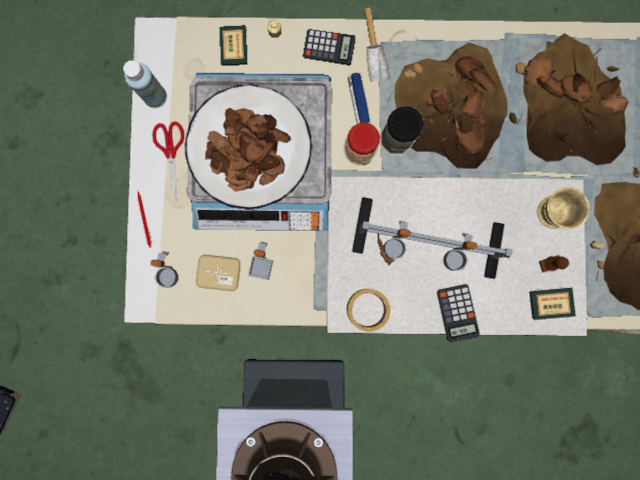

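The top view shows the round dipper's cup at (166,276) with its grip at (158,262). The rail runs from (365,226) to (510,252), with hanging grips at (404,232) and (470,245). The image's right is -y and up is +x.

```bash
python3 - <<'E'
from h import *
z=np.load('pics/top0.npz');W=z['W'];im=z['im']
s=im.max(2).astype(int)-im.min(2)
def cup(cx,cy,zlo,zhi,name):
    m=(np.hypot(W[...,0]-cx,W[...,1]-cy)<.045)&(W[...,2]>zlo)&(W[...,2]<zhi)
    q=W[m][:,:2]; c,r=cv2.minEnclosingCircle(q.astype(np.float32)); print(name,len(q),np.round(c,4),round(r,4))
cup(.46,.26,.022,.045,'dip')
for n,(x,y) in dict(L=(.557,-.25),R=(.532,-.388)).items():
    cup(x-.03,y-.006,.095,.112,n)
# rail top z~.165
m=(abs(W[...,2]-.165)<.006)&(W[...,0]>.45)&(W[...,0]<.62)&(W[...,1]<-.12)&(W[...,1]>-.5)&(s<40)
q=W[m]; l=cv2.fitLine(q[:,:2].astype(np.float32),cv2.DIST_HUBER,0,.01,.01).ravel()
print('rail',len(q),l,np.nanmedian(q,0))
v=l[:2]*np.sign(l[1]);t=(q[:,:2]-l[2:])@v;n=(q[:,:2]-l[2:])@[v[1],-v[0]]
print('yaw',np.arctan2(-v[0],v[1]),'t',t.min(),t.max(),'n',np.percentile(n,[2,50,98]))
a=l[2:]+v*t.min();b=l[2:]+v*t.max();print(a,b,(a+b)/2)
E
```

```text
dip 104 [0.4614 0.284 ] 0.0249
L 95 [ 0.5315 -0.2453] 0.025
R 101 [ 0.5066 -0.383 ] 0.0252
rail 609 [ 0.17983915  0.98369604  0.53470415 -0.3927099 ] [ 0.54887502 -0.32522436  0.16501144]
yaw -0.18082292 t -0.09367386980026683 0.23067535575744824 n [-0.00805651  0.00073563  0.01918851]
[ 0.51785792 -0.48485653] [ 0.57618861 -0.16579548] [ 0.54702326 -0.325326  ]
```

apply_moves:
  commands:
    - [100,0.5,-0.6,0.1,-0.36]
    - [100,0.5,-0.6,0.1,-0.36]
    - [100,0.5,-0.6,0.1,-0.36]
    - [100,0.5,-0.6,0.1,-0.36]
    - [100,0.5,-0.6,0.1,-0.36]
    - [100,0.5,-0.6,0.1,-0.36]
    - [100,0.5,-0.6,0,-0.36]
    - [100,0.5,-0.6,0,-0.36]
    - [100,0,0,0,0]
  newtons: 25

```text
clock: 1.27
position: [0.4782, 0.2867, 0.2629]
ee_rot: [2.494, 1.907, 0.0]
force: [0.0, 0.6, -0.1]
width: 0.998
gripper_force: 0.0
```

```bash
python3 - <<'E'
from h import *
s=observe();M=R.from_rotvec(s['ee_rot']).as_matrix();print(s['clock'],s['position'],s['joints'].round(2),'tooly',np.arctan2(M[1,1],M[0,1]))
im,d,c=grab('wrist','w1.png');np.savez('pics/w1.npz',im=im,W=cloud(d,c))
E
```

```text
1.275 [0.47824575 0.28674889 0.26286937] [-0.98  0.3   0.45  1.71 -0.14  1.15 -0.75] tooly -0.2649068638893669
```

View pics/w1.png

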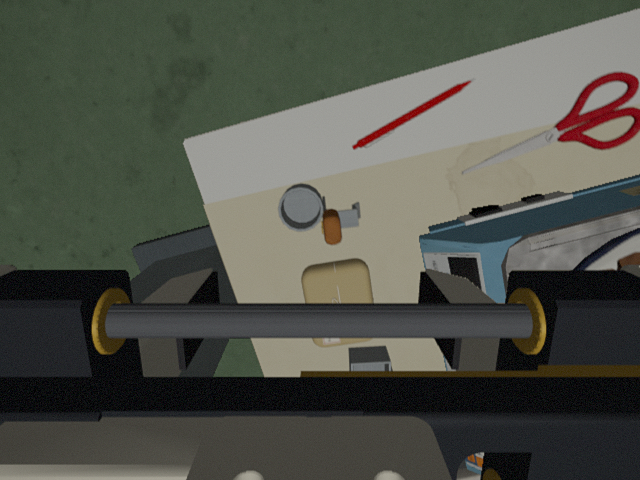

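The wrist view shows the cup at (301,207), the grip top at (332,225) and the hook leg at (356,213). Image right is roughly tool y, so the yaw is nearly aligned.

```bash
python3 - <<'E'
from h import *
z=np.load('pics/w1.npz');W=z['W'];im=z['im']
roi=np.zeros(im.shape[:2],bool);roi[170:255,265:375]=1
X,Y,Z=W[...,0],W[...,1],W[...,2]
m=roi&(Z>.022)&(Z<.045);c,r=cv2.minEnclosingCircle(W[m][:,:2].astype(np.float32));print('cup',m.sum(),c,r)
h=cv2.cvtColor(im,cv2.COLOR_RGB2HSV);o=cv2.inRange(h,(3,120,60),(17,255,255))>0
g=roi&o&(Z>.1);q=W[g];print('grip',len(q),np.nanmedian(q,0),q.min(0),q.max(0))
t=roi&o&(Z>.137);q=W[t];print('griptop',len(q),q.mean(0),cv2.minAreaRect(q[:,:2].astype(np.float32)))
k=roi&~o&(Z>.088)&(Z<.12);q=W[k];print('hook',len(q),q.mean(0),cv2.minAreaRect(q[:,:2].astype(np.float32)))
l=cv2.fitLine(q[:,:2].astype(np.float32),2,0,.01,.01).ravel();print(l)
E
```

```text
cup 559 (0.4606795907020569, 0.2850388288497925) 0.025825170800089836
grip 437 [0.48806738 0.28193324 0.14081433] [0.4807127  0.27046911 0.11100001] [0.49538024 0.29195359 0.14321315]
griptop 403 [0.48821297 0.28139652 0.14070382] ((0.4881153404712677, 0.28125566244125366), (0.021335413679480553, 0.012777143158018589), 82.04671478271484)
hook 386 [0.50221542 0.27933686 0.10448359] ((0.4968123733997345, 0.280083566904068), (0.01781262643635273, 0.03210996091365814), 70.58497619628906)
[ 0.83726066 -0.54680395  0.50221545  0.27933687]
```

apply_moves:
  commands:
    - [100,0.17,-0.1,-0.4,0.2]
    - [100,0,0,-0.6,0]
    - [100,0,0,-0.6,0]
    - [100,0,0,-0.6,0]
    - [100,0,0,-0.4,0]
    - [100,0,0,0,0]
    - [0,0,0,0,0]
    - [0,0,0,0,0]
    - [0,0,0,0,0]
    - [0,0,0,0,0]
    - [0,0,0,0,0]
    - [0,0,0,0,0]
  newtons: 25

```text
clock: 2.82
position: [0.486, 0.2848, 0.1068]
ee_rot: [2.388, 2.041, 0.0]
force: [0.5, -0.4, -0.3]
width: 0.396
gripper_force: 0.0
```

apply_moves:
  commands:
    - [0,0,0,0,0]
    - [0,0,0,0,0]
    - [0,0,0,0,0]
    - [0,0,0,0,0]
    - [0,0,0,0,0]

```text
clock: 3.45
position: [0.4858, 0.2848, 0.1066]
ee_rot: [-2.388, -2.041, 0.001]
force: [-0.6, -0.7, -2.1]
width: 0.151
gripper_force: 25.0
```

apply_moves:
  commands:
    - [0,0,0,0.3,0]
    - [0,0,0,0.7,0]
    - [0,0,0,0.8,0]
    - [0,0,0,0.8,0]
    - [0,0,0,0.8,0]
    - [0,0,0,0.6,0]
    - [0,0,0,0.3,0]
    - [0,0,0,0,0]
  newtons: 40

```text
clock: 4.45
position: [0.4865, 0.285, 0.3658]
ee_rot: [2.388, 2.041, 0.004]
force: [0.6, 0.3, -2.9]
width: 0.151
gripper_force: 40.0
```

apply_moves:
  commands:
    - [0,0,-0.4,0,0]
    - [0,0.1,-0.8,0,0]
    - [0,0.1,-0.9,0,0]
    - [0,0.1,-0.9,0,0]
    - [0,0.1,-0.9,0,0]
    - [0,0.1,-0.9,0,0]
    - [0,0.1,-0.9,0,0]
    - [0,0.1,-0.9,0,-0.05]
    - [0,0.1,-0.9,0,0]
    - [0,0,-0.9,0,0]
    - [0,0,-0.8,0,0]
    - [0,0,-0.4,0,0]

```text
clock: 5.95
position: [0.5315, -0.2951, 0.3635]
ee_rot: [-2.417, -2.005, 0.004]
force: [0.1, 1.1, -2.0]
width: 0.147
gripper_force: 40.0
```

apply_moves:
  commands:
    - [0,0,0,0,0]
    - [0,0,0,0,0]
    - [0,0,0,0,0]

```text
clock: 6.32
position: [0.5341, -0.2899, 0.3644]
ee_rot: [-2.411, -2.013, -0.001]
force: [0.8, 0.7, -1.7]
width: 0.15
gripper_force: 40.0
```

```bash
python3 - <<'E'
from h import *
s=observe();M=R.from_rotvec(s['ee_rot']).as_matrix();print(s['clock'],s['position'],s['joints'].round(2),'tooly',np.arctan2(M[1,1],M[0,1]))
im,d,c=grab('wrist','w2.png');np.savez('pics/w2.npz',im=im,W=cloud(d,c))
im,d,c=grab('side','s2.png');np.savez('pics/s2.npz',im=im,W=cloud(d,c))
im,d,c=grab('top','t2.png');np.savez('pics/t2.npz',im=im,W=cloud(d,c))
E
```

```text
6.325 [ 0.53410753 -0.28990906  0.36444985] [-0.09  0.38  0.74  1.43 -0.26  1.43  0.48] tooly -0.1794409993134449
```

View pics/w2.png

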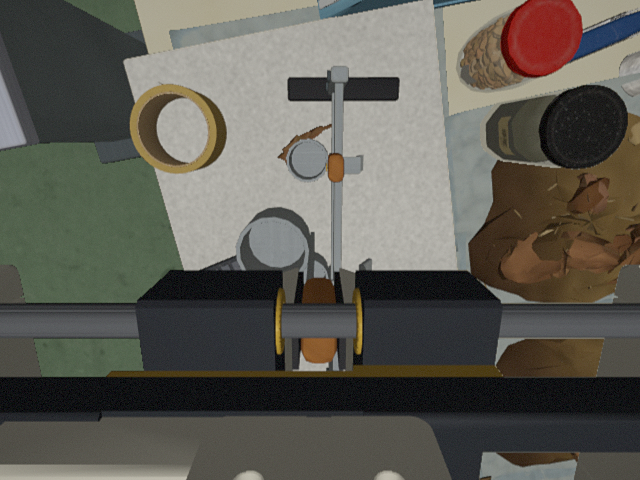

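View pics/s2.png

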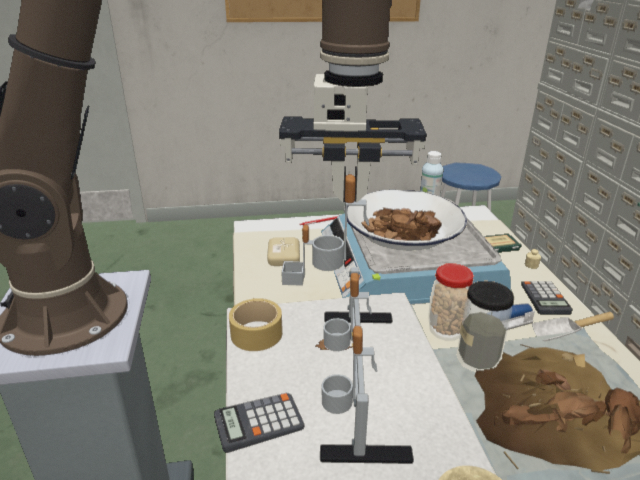

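The wrist view shows the rail as a vertical line near column 337 and the left neighbour at (336,167). The held dipper has its grip at (318,320) and cup at (275,243). The side view shows the held dipper hanging upright well above the rail, with its grip at (350,188).

```bash
cat > m.py <<'E'
from h import *
def orange(im): 
    return cv2.inRange(cv2.cvtColor(im,cv2.COLOR_RGB2HSV),(3,120,60),(17,255,255))>0
def rail(W,im,lo,hi):
    s=im.max(2).astype(int)-im.min(2)
    m=(abs(W[...,2]-.165)<.004)&(abs(W[...,0]-(.547+.182*(W[...,1]+.325)))<.012)&(W[...,1]>lo)&(W[...,1]<hi)&(s<40)
    q=W[m]; l=cv2.fitLine(q[:,:2].astype(np.float32),cv2.DIST_HUBER,0,.01,.01).ravel()
    v=l[:2]*np.sign(l[1]); n=(q[:,:2]-l[2:])@[v[1],-v[0]]
    x=lambda y:l[2]+v[0]/v[1]*(y-l[3])
    print('rail',len(q),'z',np.median(q[:,2]),'yaw',np.arctan2(-v[0],v[1]),'x@-.25,-.319,-.39',x(-.25),x(-.319),x(-.39),'n',np.percentile(n,[3,97]))
def blob(W,m,name):
    q=W[m]; q=q[~np.isnan(q[:,0])]
    if len(q)<5: return print(name,len(q))
    (cx,cy),(a,b),g=cv2.minAreaRect(q[:,:2].astype(np.float32))
    c,r=cv2.minEnclosingCircle(q[:,:2].astype(np.float32))
    print(name,len(q),'mean',q.mean(0).round(4),'rect',round(cx,4),round(cy,4),round(a,4),round(b,4),round(g,1),'circ',np.round(c,4),round(r,4),'z',q[:,2].min().round(4),q[:,2].max().round(4))
def near(W,x,y,r,lo,hi): return (np.hypot(W[...,0]-x,W[...,1]-y)<r)&(W[...,2]>lo)&(W[...,2]<hi)
E
python3 - <<'E'
from m import *
for n in ('w2','t2','s2'):
    z=np.load(f'pics/{n}.npz');W=z['W'];im=z['im'];o=orange(im);print('==',n)
    rail(W,im,-.47,-.18)
    blob(W,o&near(W,.557,-.25,.03,.18,.22),'L')
    blob(W,o&near(W,.557,-.25,.03,.202,.22),'Ltop')
    blob(W,o&near(W,.532,-.388,.03,.18,.22),'R')
    blob(W,near(W,.527,-.25,.035,.09,.115),'Lcup')
    blob(W,o&near(W,.534,-.29,.03,.34,.42),'held')
    blob(W,near(W,.505,-.285,.034,.265,.31),'heldcup')
E
```

```text
== w2
rail 1471 z 0.1644894788032032 yaw -0.18144414 x@-.25,-.319,-.39 0.5605331 0.5478742 0.5348484 n [-0.00372999  0.00631662]
L 402 mean [ 0.556  -0.2503  0.2054] rect 0.5561 -0.2507 0.0227 0.0129 80.3 circ [ 0.5561 -0.2508] 0.0116 z 0.1847 0.2086
Ltop 392 mean [ 0.556  -0.2505  0.2056] rect 0.5561 -0.2507 0.0226 0.0128 80.3 circ [ 0.5561 -0.2508] 0.0116 z 0.2021 0.2086
R 0
Lcup 375 mean [ 0.5276 -0.2469  0.0992] rect 0.5291 -0.2465 0.0471 0.0471 52.8 circ [ 0.5299 -0.2462] 0.0247 z 0.0901 0.109
held 1423 mean [ 0.534  -0.2915  0.3907] rect 0.5337 -0.2933 0.0229 0.0135 80.1 circ [ 0.5344 -0.2935] 0.0117 z 0.3657 0.402
heldcup 1915 mean [ 0.5054 -0.2835  0.2842] rect 0.5051 -0.2886 0.0457 0.0479 36.1 circ [ 0.5061 -0.2893] 0.026 z 0.265 0.3099
== t2
rail 153 z 0.16441700961694417 yaw -0.16825624 x@-.25,-.319,-.39 0.56151664 0.54979616 0.53773594 n [-0.00425871  0.00912991]
L 72 mean [ 0.5563 -0.249   0.2044] rect 0.5565 -0.25 0.0145 0.0218 1.2 circ [ 0.5577 -0.2498] 0.0113 z 0.1891 0.2116
Ltop 58 mean [ 0.5569 -0.2493  0.2059] rect 0.5573 -0.2496 0.0128 0.021 0.2 circ [ 0.5571 -0.2
[... 456 characters left out ...]
ect 0.5548 -0.2521 0.0225 0.0129 77.3 circ [ 0.5557 -0.2521] 0.0119 z 0.18 0.2094
Ltop 56 mean [ 0.5548 -0.2538  0.2063] rect 0.5557 -0.2515 0.0206 0.0117 78.6 circ [ 0.5565 -0.2515] 0.0108 z 0.2022 0.2094
R 191 mean [ 0.5294 -0.3949  0.1982] rect 0.5299 -0.3902 0.0198 0.0118 83.6 circ [ 0.5307 -0.3905] 0.0103 z 0.1804 0.209
Lcup 355 mean [ 0.5307 -0.2468  0.0974] rect 0.5295 -0.2447 0.0481 0.0482 21.8 circ [ 0.5308 -0.2448] 0.0261 z 0.09 0.1142
held 259 mean [ 0.5311 -0.3019  0.3872] rect 0.5321 -0.298 0.0192 0.0138 71.9 circ [ 0.5311 -0.2976] 0.0097 z 0.3671 0.4023
heldcup 995 mean [ 0.5042 -0.2928  0.2836] rect 0.5036 -0.2885 0.047 0.0495 11.3 circ [ 0.5056 -0.2884] 0.0261 z 0.2651 0.3097
```

apply_moves:
  commands:
    - [0,0.08,-0.2,0,0]
    - [0,0,-0.2,-0.2,0]
    - [0,0,0,-0.2,0]
    - [0,0,0,0,0]
    - [0,0,0,0,0]

```text
clock: 7.1
position: [0.5389, -0.3149, 0.3407]
ee_rot: [-2.413, -2.012, -0.0]
force: [0.1, -1.0, -1.3]
width: 0.152
gripper_force: 40.0
```

```bash
python3 - <<'E'
from m import *
s=observe();M=R.from_rotvec(s['ee_rot']).as_matrix();print(s['clock'],s['position'],'tooly',np.arctan2(M[1,1],M[0,1]))
for n in ('wrist','side'):
    im,d,c=grab(n,n+'3.png');W=cloud(d,c);o=orange(im)
    rail(W,im,-.47,-.18)
    blob(W,o&near(W,.557,-.25,.03,.202,.22),'Ltop')
    blob(W,o&near(W,.532,-.388,.03,.202,.22),'Rtop')
    blob(W,o&near(W,.539,-.32,.03,.31,.42),'held')
    blob(W,near(W,.509,-.315,.034,.242,.28),'heldcup')
    blob(W,near(W,.5,-.38,.034,.09,.115),'Rcup')
E
```

```text
7.1 [ 0.53887427 -0.3148792   0.34068192] tooly -0.1807453804282708
rail 1941 z 0.16448148659994588 yaw -0.18025656 x@-.25,-.319,-.39 0.5609543 0.5483801 0.53544146 n [-0.00425017  0.00691633]
Ltop 466 mean [ 0.5559 -0.2509  0.2056] rect 0.5559 -0.251 0.0224 0.0124 79.9 circ [ 0.5562 -0.251 ] 0.0114 z 0.2021 0.208
Rtop 0
held 1307 mean [ 0.5385 -0.3172  0.368 ] rect 0.5385 -0.3184 0.0235 0.0135 79.6 circ [ 0.5386 -0.3184] 0.0119 z 0.3407 0.378
heldcup 1845 mean [ 0.5101 -0.3083  0.2608] rect 0.5094 -0.3138 0.0467 0.0477 35.7 circ [ 0.5107 -0.3143] 0.026 z 0.2421 0.2799
Rcup 125 mean [ 0.5245 -0.3869  0.0993] rect 0.5202 -0.3918 0.0402 0.0127 60.1 circ [ 0.515  -0.3888] 0.0202 z 0.0901 0.1147
rail 425 z 0.16561208217615186 yaw -0.17805417 x@-.25,-.319,-.39 0.55988395 0.54746675 0.5346896 n [-0.0075916   0.00814186]
Ltop 58 mean [ 0.5554 -0.2544  0.2064] rect 0.5563 -0.2522 0.0205 0.01 78.0 circ [ 0.5562 -0.2522] 0.0105 z 0.2021 0.2091
Rtop 84 mean [ 0.5297 -0.3911  0.2063] rect 0.5299 -0.3904 0.0192 0.0113 78.0 circ [ 0.5298 -0.3904] 0.0098 z 0.2026 0.2094
held 260 mean [ 0.536  -0.3267  0.3636] rect 0.5375 -0.3214 0.0196 0.0141 72.4 circ [ 0.5378 -0.3217] 0.0106 z 0.3434 0.3787
heldcup 1011 mean [ 0.509  -0.3167  0.2597] rect 0.5085 -0.3132 0.0473 0.0487 10.1 circ [ 0.5102 -0.3138] 0.0258 z 0.2421 0.2797
Rcup 455 mean [ 0.5058 -0.3847  0.0974] rect 0.5038 -0.3829 0.0472 0.0487 22.7 circ [ 0.5061 -0.3828] 0.0263 z 0.0901 0.115
```

apply_moves:
  commands:
    - [0,0,0,-0.3,0]
    - [0,0,0,-0.4,0]
    - [0,0,0,-0.4,0]
    - [0,0,0,-0.4,0]
    - [0,0,0,-0.4,0]
    - [0,0,0,-0.3,0]
    - [0,0,0,0,0]
    - [0,0,0,0,0]

```text
clock: 8.2
position: [0.5392, -0.3156, 0.2097]
ee_rot: [2.412, 2.011, 0.001]
force: [0.7, -0.6, -0.7]
width: 0.151
gripper_force: 40.0
```

```bash
python3 - <<'E'
from m import *
s=observe();print(s['clock'],s['position'],s['force'])
for n in ('wrist','side'):
    im,d,c=grab(n,n+'4.png');W=cloud(d,c);o=orange(im)
    rail(W,im,-.47,-.18)
    blob(W,o&near(W,.557,-.25,.03,.202,.22),'Ltop')
    blob(W,o&near(W,.532,-.388,.03,.202,.22),'Rtop')
    blob(W,o&near(W,.539,-.32,.03,.2,.42),'held')
cv2.imwrite('pics/side4c.png',cv2.resize(cv2.imread('pics/side4.png')[180:420,250:450],None,fx=2.5,fy=2.5))
E
```

```text
8.2 [ 0.53923593 -0.31559894  0.20971357] [ 0.66198123 -0.63006662 -0.74897122]
rail 3520 z 0.16452212121275095 yaw -0.17696722 x@-.25,-.319,-.39 0.56082743 0.5484876 0.5357901 n [-0.00408528  0.00821964]
Ltop 1558 mean [ 0.556  -0.2509  0.2056] rect 0.5561 -0.2511 0.023 0.0133 79.4 circ [ 0.5561 -0.251 ] 0.0117 z 0.202 0.2087
Rtop 0
held 833 mean [ 0.538  -0.3224  0.2461] rect 0.5391 -0.3113 0.018 0.04 2.6 circ [ 0.5368 -0.3111] 0.0207 z 0.2139 0.3028
rail 367 z 0.16562552083041082 yaw -0.1768337 x@-.25,-.319,-.39 0.5596908 0.5473605 0.53467274 n [-0.0047868   0.00539999]
Ltop 20 mean [ 0.5559 -0.2469  0.207 ] rect 0.5569 -0.2473 0.008 0.0161 38.0 circ [ 0.5544 -0.2493] 0.0082 z 0.2022 0.2096
Rtop 87 mean [ 0.5297 -0.3916  0.2063] rect 0.5299 -0.3901 0.0192 0.0114 77.6 circ [ 0.5313 -0.3903] 0.01 z 0.2023 0.2093
held 230 mean [ 0.5369 -0.3255  0.2353] rect 0.5382 -0.3202 0.024 0.0135 78.5 circ [ 0.5393 -0.3204] 0.0122 z 0.2136 0.2501
```

View pics/side4c.png

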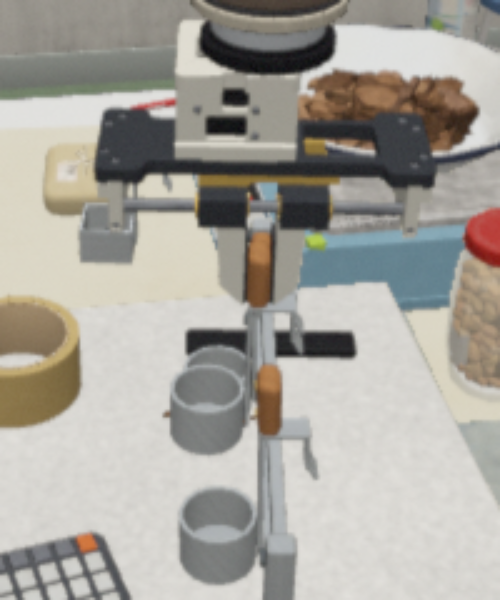

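The crop shows the held dipper in the gap. Its front strip is in front of the rail and its hook leg, at about (297,335), is behind it. The neighbours are untouched. Lower it slowly.

apply_moves:
  commands:
    - [0,0,0,-0.15,0]
    - [0,0,0,-0.15,0]
    - [0,0,0,-0.1,0]
    - [0,0,0,-0.1,0]
    - [0,0,0,0,0]
    - [0,0,0,0,0]

```text
clock: 9.05
position: [0.5388, -0.3153, 0.1789]
ee_rot: [2.413, 2.011, -0.0]
force: [-0.2, -0.4, -1.7]
width: 0.15
gripper_force: 40.0
```

apply_moves:
  commands:
    - [0,0,0,-0.05,0]
    - [0,0,0,-0.04,0]
    - [0,0,0,0,0]
    - [0,0,0,0,0]
    - [0,0,0,0,0]
  newtons: 20

```text
clock: 9.68
position: [0.5388, -0.3152, 0.1734]
ee_rot: [2.413, 2.011, 0.0]
force: [0.1, -0.4, -1.5]
width: 0.149
gripper_force: 20.0
```

```bash
python3 - <<'E'
from m import *
s=observe();print(s['clock'],s['position'],s['force'])
im,d,c=grab('side','side5.png');W=cloud(d,c);o=orange(im)
blob(W,o&near(W,.557,-.25,.03,.202,.22),'Ltop')
blob(W,o&near(W,.532,-.388,.03,.202,.22),'Rtop')
blob(W,o&near(W,.539,-.32,.03,.17,.22),'held')
cv2.imwrite('pics/side5c.png',cv2.resize(im[180:420,250:450,::-1],None,fx=2.5,fy=2.5))
E
```

```text
9.675 [ 0.53884803 -0.31523685  0.17343671] [ 0.10081986 -0.44509062 -1.50737991]
Ltop 48 mean [ 0.5549 -0.2545  0.2066] rect 0.5554 -0.2526 0.0166 0.0116 78.1 circ [ 0.5563 -0.2525] 0.0095 z 0.203 0.2092
Rtop 88 mean [ 0.5298 -0.3917  0.2062] rect 0.5299 -0.3903 0.0184 0.0112 77.8 circ [ 0.5298 -0.3904] 0.0097 z 0.2021 0.2097
held 217 mean [ 0.5364 -0.3255  0.1982] rect 0.5372 -0.3198 0.0231 0.0138 88.4 circ [ 0.5375 -0.3195] 0.013 z 0.1766 0.2125
```

View pics/side5c.png

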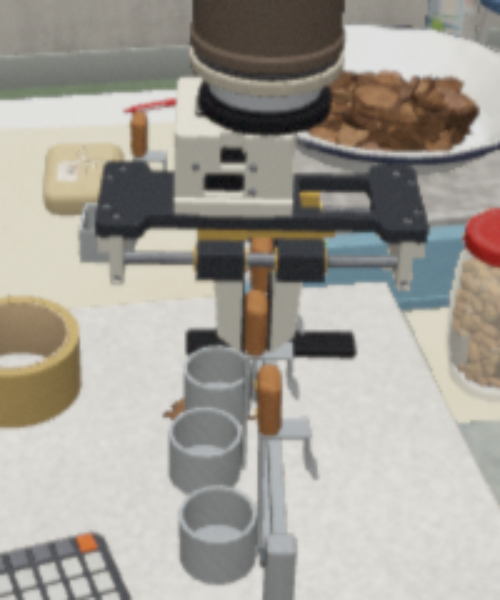

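apply_moves:
  commands:
    - [0,0,0,-0.02,0]
    - [0,0,0,-0.02,0]
    - [0,0,0,0,0]
    - [0,0,0,0,0]
  newtons: 10

```text
clock: 10.22
position: [0.5388, -0.3151, 0.1709]
ee_rot: [-2.413, -2.011, 0.0]
force: [0.2, -0.4, -2.3]
width: 0.153
gripper_force: 10.0
```

apply_moves:
  commands:
    - [20,0,0,0,0]
    - [25,0,0,0,0]
    - [35,0,0,0,0]
    - [50,0,0,0,0]
    - [50,0,0,0,0]
    - [50,0,0,0,0]

```text
clock: 10.98
position: [0.5388, -0.3152, 0.171]
ee_rot: [2.413, 2.011, -0.0]
force: [0.2, 0.7, -0.1]
width: 0.503
gripper_force: 0.3
```

```bash
python3 - <<'E'
from m import *
s=observe();print(s['clock'],s['position'],s['width'],s['force'])
im,d,c=grab('side','side6.png');W=cloud(d,c);o=orange(im)
blob(W,o&near(W,.557,-.25,.03,.202,.22),'Ltop')
blob(W,o&near(W,.532,-.388,.03,.202,.22),'Rtop')
blob(W,o&near(W,.539,-.32,.03,.17,.22),'held')
E
```

```text
10.975 [ 0.53875492 -0.31518534  0.17098493] 0.5026485906807843 [ 0.17049954  0.71349231 -0.12692643]
Ltop 44 mean [ 0.5543 -0.2563  0.206 ] rect 0.555 -0.2543 0.0163 0.0116 78.1 circ [ 0.5554 -0.2535] 0.0093 z 0.2025 0.2088
Rtop 94 mean [ 0.5298 -0.3912  0.2061] rect 0.5302 -0.3889 0.023 0.0113 78.5 circ [ 0.5302 -0.389 ] 0.0117 z 0.202 0.2089
held 179 mean [ 0.5344 -0.3258  0.1952] rect 0.5344 -0.3201 0.0124 0.0216 3.7 circ [ 0.5357 -0.3201] 0.011 z 0.1746 0.209
```

apply_moves:
  commands:
    - [50,0,0,0.2,0]
    - [50,0,0,0.4,0]
    - [50,0,0,0.6,0]
    - [50,0,0,0.6,0]
    - [50,0,0,0.6,0]
    - [50,0,0,0,0]
    - [50,0,0,0,0]
    - [50,0,0,0,0]

```text
clock: 12.02
position: [0.5385, -0.3147, 0.314]
ee_rot: [-2.412, -2.011, 0.001]
force: [0.6, -0.4, -0.5]
width: 0.503
gripper_force: 0.0
```

```bash
python3 - <<'E'
from m import *
s=observe();print(s['clock'],s['position'],s['width'],s['force'])
for n in ('side','wrist'):
    im,d,c=grab(n,n+'7.png');W=cloud(d,c);o=orange(im)
    blob(W,o&near(W,.557,-.25,.03,.202,.22),'Ltop')
    blob(W,o&near(W,.532,-.388,.03,.202,.22),'Rtop')
    blob(W,o&near(W,.539,-.32,.03,.195,.22),'hung')
    blob(W,near(W,.509,-.315,.034,.085,.115),'hungcup')
cv2.imwrite('pics/side7c.png',cv2.resize(cv2.imread('pics/side7.png')[180:420,250:450],None,fx=2.5,fy=2.5))
E
```

```text
12.025 [ 0.538461   -0.31473992  0.31402247] 0.502779025783084 [ 0.60047527 -0.40434896 -0.51332153]
Ltop 59 mean [ 0.5549 -0.2536  0.2066] rect 0.5553 -0.2528 0.0189 0.0116 77.9 circ [ 0.5552 -0.2529] 0.0104 z 0.2025 0.2098
Rtop 92 mean [ 0.5296 -0.3912  0.2062] rect 0.5301 -0.3894 0.0231 0.0113 77.9 circ [ 0.5287 -0.3891] 0.0117 z 0.2022 0.2099
hung 95 mean [ 0.5345 -0.3237  0.204 ] rect 0.5349 -0.3201 0.022 0.0109 79.8 circ [ 0.5357 -0.3202] 0.0112 z 0.1958 0.2086
hungcup 474 mean [ 0.5182 -0.3158  0.0939] rect 0.5158 -0.3141 0.0479 0.0488 28.5 circ [ 0.5179 -0.3133] 0.0265 z 0.085 0.1148
Ltop 575 mean [ 0.5561 -0.2511  0.2056] rect 0.5559 -0.2511 0.0225 0.0133 80.4 circ [ 0.5562 -0.2512] 0.0115 z 0.202 0.2085
Rtop 0
hung 515 mean [ 0.5362 -0.3179  0.2046] rect 0.5359 -0.319 0.0229 0.0143 74.8 circ [ 0.5351 -0.3185] 0.0117 z 0.1951 0.2076
hungcup 532 mean [ 0.5142 -0.3133  0.0951] rect 0.5156 -0.3143 0.0482 0.0449 35.3 circ [ 0.5173 -0.3152] 0.0256 z 0.085 0.1147
```

View pics/side7c.png

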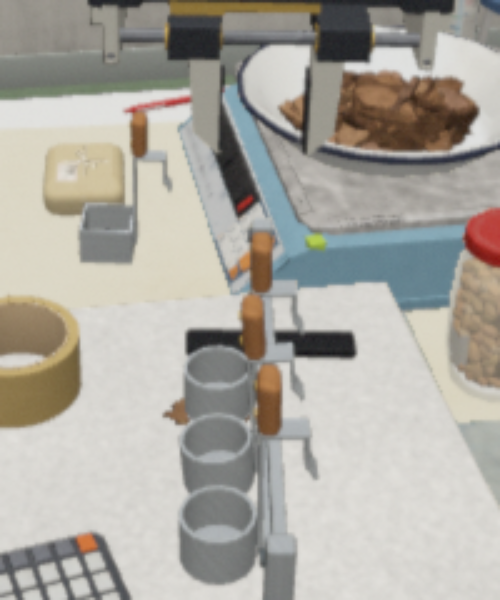

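The dipper hangs in the gap, about 12 mm in front of the rail line and only slightly tilted. The neighbours haven't moved and the gripper is clear, so I'm handing in.

```bash
python3 -c "
from cell import arm; print(arm.sign_off())"
```

```text
the job is handed in; nothing more can be done
None
```

The round dipper hangs by its hook on the rail in the gap, cup to the front; the neighbours measured unmoved, the gripper was clear, and the job was handed in at about 12 s (no verdict was returned).

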